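# Draw back the follower rod of a grease gun and hold it

## Robot

A 6-joint arm with a two-finger parallel gripper is mounted at the origin on the work surface. World frame = base frame: x ahead of the robot, y to its left, z up, the work surface at z = 0. Lengths are in mm, angles in rad, forces in N, time in s.
With the tool pointing down it reaches from about 275 to 1000 mm from the base axis. Payload 8.4 kg.
Tool frame: the origin (TCP) lies on the centre line of the jaws, within the pads' length; the fingertips stand 17 mm ahead of it and the grasp point (between the pads) lies 2 mm behind it (r.tcp_to_tips is the z of the fingertips in the tool frame, in mm); z points along the fingers, y is the direction in which the jaws open and shut (so a half turn about z gives the same grasp; the last joint's range is limited). The gripper opens to 85 mm and grips with 20 to 120 N. Pads are 22 mm wide; open, the fingers measure 114 mm over their backs; the gripper's body (76 mm by 85 mm) begins 54 mm behind the grasp point. The pads swing forward as they close: fully open they stand 13 mm farther back than shut.
Start: joints at [1.156, 0.353, 1.633, -0, 1.155, -0.002], TCP at [250.734, 572.504, 248.281] pointing down, gripper open.
Joint ranges: [-2.63, 2.63], [-0.92, 2.1], [0.06, 2.66], [-1.3, 4.44], [0, 2.69], [-3.02, 3.02]. Speed limits (rad/s): [2.22, 2.22, 2.79, 3.14, 3.14, 3.14].

## Interface

Orientations are given as [roll, pitch, yaw] about the fixed x, y, z axes, in that order (R = Rz(yaw) Ry(pitch) Rx(roll)).
In Python, from rig import r, cams, job gives the robot as it stands.
- The arm moves only by the tool drive_tool, never from a script. Its argument "deltas" is a list of rows, each a list of 4 numbers: the shift along the tool's x, y, z in cm, then the turn about the tool's z in rad. In form: [[x, y, z, roll], ...]. A call has 1 to 12 rows; each row shifts and turns the commanded pose from where the row before left it, along the tool's axes as they then stand; what a row does not reach is not made up. A row lasts 1/12 s, in which the tool goes at most 41.7 mm and 7.16 degrees, less where a joint would pass 70% of its speed; a pose out of reach is approached as far as the arm can. A call with a gripper value outside its range is refused whole. "jaw" is the closure, from 0 (fully open) to 1 (shut), set as the call begins (left out, the last holds). The fingers move at their own pace and stop on an object; "force" is the grip in N (left out, the last holds). Time passes only in rows, so rows that do not move let the fingers close. It gives the time, the measured TCP pose, the force and the opening at its end, in the units of the state.
- r.sense(): the state, without advancing time (a new reading comes with each control period).
- cams.grab_frame(name): name is "scene" or "side" or "wrist"; returns (picture, depth): 480x640x3 uint8, red, green, blue; 480x640 float32, mm along the optical axis (not along the pixel's ray), 0 where there is no reading.
- cams.camera_params(name): a dict with "fx", "fy", "cx", "cy" (pixels), "R" (3x3) and "t" (3): a world point X has camera coordinates R X + t. Camera axes: x right, y down, z forward; pixel columns grow to the right and rows downward; lengths in mm; the calibration is good to about 2 mm. A picture is of the moment at which its call begins: read the wrist's pose just before it. camera_params takes no time and is no camera call; for the wrist camera it gives the pose at the moment of the call.
- job.sign_off(): hands the job in, once; it reports no verdict.
The state is a dict: "clock": time; "qpos": joint angles; "qvel": joint speeds; "joint_efforts": joint torques, N m; "eef_pos": TCP position; "tcp_rot": TCP orientation; "contact_force": force on the tool from outside, world axes, zero at the start; "wrist_torque": the same for the moment, N m; "opening": opening from 0.0 (shut) to 1.0 (fully open).
Only numpy, scipy, OpenCV 4.12 (cv2) and the standard library are available. Lean on these libraries where they do the work, as an engineer would, in place of code of your own. Each camera call takes 0.05 s, during which the arm holds its last target. There are 200 camera calls.

## Task

The small grease gun in the bench vice is to get a new cartridge. Back the knurled bleed cap on its head off by about a quarter turn anticlockwise so that the barrel can draw air, then grip the T-handle and pull the spring-loaded follower rod back until its turned groove has just come out of the end cap, without letting the rod snap back. Finish while holding it there with the groove just out, and leave the loose things on the bench alone.

Things in the scene. Friction and masses are not known exactly. Their poses are not given: they have to be found in the camera images.
- gun: A small grease gun lying level in the vice. Origin on the barrel's axis at mid-barrel, 137 mm above the bench. y: along the barrel from head to T-handle, the way the rod is pulled; z up. Barrel 42 mm in diameter, y -75 to +75 mm. Cast head 32 mm wide at the -y end (top 17 mm, its collar 23.5 mm above the axis); a lever stands out level from it to +x, the outlet pipe runs on to y = -230 mm.
- cap_face (a point): Centre of the flat outer face of the end cap (a boss 18 mm in diameter, on a cap 45 mm in diameter), where the rod comes out; on the barrel's axis, 90 mm from the gun's origin along its y. Axes as the gun's.
- t_handle: Steel T-handle on the rod's outer end: a round upright bar, 12 mm in diameter, from 36 mm below to 38 mm above the rod's axis. Origin where it crosses that axis, 45 mm outside the end cap's face when the rod is in. Axes as the gun's. The 8 mm rod runs from the bar into the end cap: a finger between them must stay above it. A nut, 11 mm in diameter, stands 5 mm out of the other side.
- rod (a joint): How far the follower rod is pulled out, m: 0 = in, where it starts; 0.110 = inner edge of its dark turned groove (6 mm long) level with the end cap's face, the groove just come out; 0.135 = hard stop. A spring pulls it back in with about 7 N at 0 and 12.5 N at 0.110; nothing latches it.
- bleed_top (a point): Centre of the top of the bleed cap: a knurled brass cylinder, axis upright, 22 mm in diameter, 18 mm high (a 4 mm rib stands on its top), on a 15 mm boss that shows 10 mm above the head's top. It is 108 mm from the gun's origin along its -y, and 45 mm above the barrel's axis.
- bleed (a joint): Turn of the bleed cap, rad: 0 = screwed shut, grows as it is backed off anticlockwise seen from above, up to 3.0; it starts within 0.1 of shut. It stays at its height, needs about 0.06 N m to turn and stays where it is left.
- vice: Blue bench vice bolted to the bench. Jaws 106 mm wide, tops 147 mm above the bench (below the barrel's top). Origin on the bench below the barrel; y along the jaws and the gun, x from fixed to moving jaw; it reaches 132 mm to -x and 190 mm (spindle) to +x.
- cartridge: Loose: a new grease cartridge standing upright, 37 mm in diameter, 125 mm high. Origin at the centre of its underside. To be left alone.
- spanner: Loose: a 170 mm steel spanner lying on the bench. To be left alone.
- tin: Loose: a steel tin, 68 mm in diameter, 75 mm high. Origin at the centre of its underside. To be left alone.

How it is judged:
By the outcome, as a careful person would: the job done as asked, in the order asked, and still so for the second after the job is handed in, while the arm keeps its last pose, push and grip.
It also fails if it takes over 48 s, if anything falls off the work surface, if the arm or the gripper's body presses on something with over 40 N, if the wrist force passes 120 N, or if a joint passes its speed limit or range.

## Working session

There is one attempt and no reset: what is moved stays moved. The work goes in short steps, Python scripts to look and compute and a tool call to move; the robot and the scene stay as the last step left them, time stands still between calls to the robot, and variables do not carry over. Pictures are saved under pics/ and viewed, about 8 in all and at most 12, crops included, and the job is handed in when it is done.

Besides the shell and the picture viewer there is one more tool, called after "Emit:" by a JSON object that holds its "api" and its "payload". drive_tool: Moves the arm, as the interface text tells. Its arguments: {"type":"object","properties":{"deltas":{"type":"array"},"jaw":{"type":"number"},"force":{"type":"number"}},"required":["deltas"]}

```bash
ls; mkdir -p pics; python3 - <<'E'
from rig import r,cams,job
import cv2,numpy as np
s=r.sense();print({k:np.round(v,3).tolist() for k,v in s.items()}, r.tcp_to_tips)
ims=[]
for n in ("scene","side"):
    im,d=cams.grab_frame(n);np.savez(f"pics/{n}0.npz",im=im,d=d)
    cv2.imwrite(f"pics/{n}0.png",im[:,:,::-1]);p=cams.camera_params(n)
    R=np.array(p['R']);print(n,p['fx'],p['cx'],p['cy'],(-R.T@np.array(p['t'])).round(0),R[2].round(2))
E
```

```text
pics
{'clock': 0.0, 'qpos': [1.156, 0.354, 1.634, 0.0, 1.155, -0.002], 'qvel': [-0.001, 0.001, -0.002, 0.002, 0.001, 0.0], 'joint_efforts': [-0.004, -60.524, -34.206, -0.0, 0.009, -0.0], 'eef_pos': [250.542, 572.096, 247.558], 'tcp_rot': [-3.14, -0.0, 2.729], 'contact_force': [-0.1, -0.263, -0.417], 'wrist_torque': [0.021, 0.044, -0.001], 'opening': 1.003} 17.0
scene 508.63683274244414 322.9262713326825 238.38778341384432 [1151.  856. 1118.] [-0.47 -0.59 -0.66]
side 495.19068122530643 323.3368469016166 237.1579811019145 [ -124. -1092.   827.] [ 0.41  0.77 -0.49]
```

View pics/scene0.png

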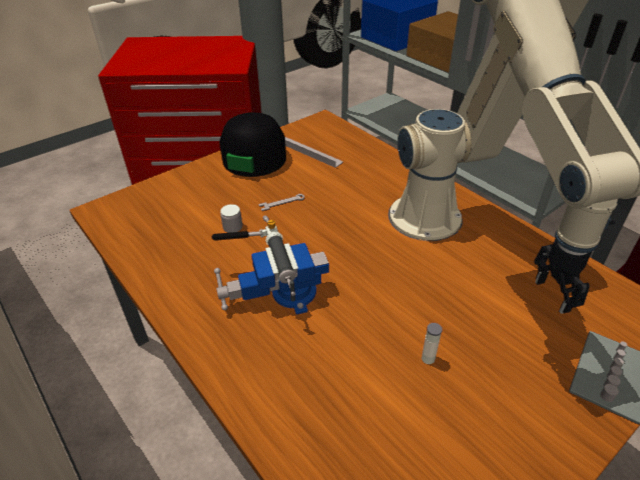

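View pics/side0.png

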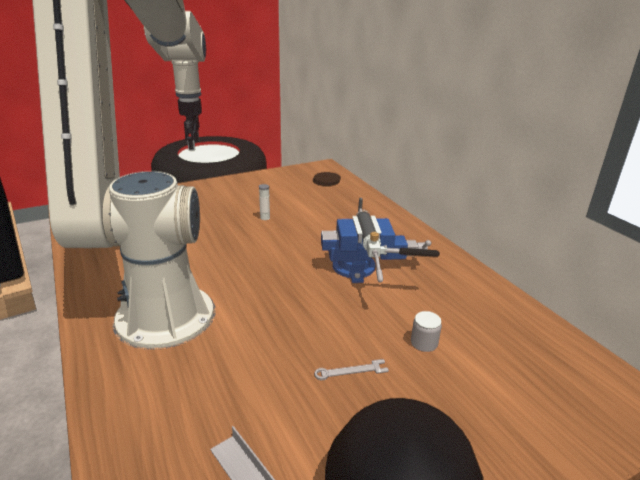

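The scene view shows the gun at about (280,255), with the cap near (270,224) and the T-handle near (290,283). In the side view the cap is near (375,238) and the T-handle near (361,207). I'll enlarge both views next.

```bash
cat > h.py <<'E'
import numpy as np,cv2
from rig import r,cams,job
def ray(p,u,v):
    R=np.array(p['R']);c=-R.T@np.array(p['t'])
    d=R.T@np.array([(u-p['cx'])/p['fx'],(v-p['cy'])/p['fy'],1.]);return c,d
def bp(p,u,v,z): c,d=ray(p,u,v);return c+d*z
def tri(obs):
    A=np.zeros((3,3));b=np.zeros(3)
    for p,u,v in obs:
        c,d=ray(p,u,v);d=d/np.linalg.norm(d);M=np.eye(3)-np.outer(d,d);A+=M;b+=M@c
    return np.linalg.solve(A,b)
def proj(p,X):
    x=np.array(p['R'])@X+np.array(p['t']);return p['fx']*x[0]/x[2]+p['cx'],p['fy']*x[1]/x[2]+p['cy']
E
python3 - <<'E'
import cv2,numpy as np
a=np.load('pics/scene0.npz')['im'][210:310,230:330];b=np.load('pics/side0.npz')['im'][190:290,325:425]
cv2.imwrite('pics/c0.png',np.hstack([cv2.resize(x,(400,400),interpolation=2) for x in (a,b)])[:,:,::-1])
E
```

```text
(no output)
```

View pics/c0.png

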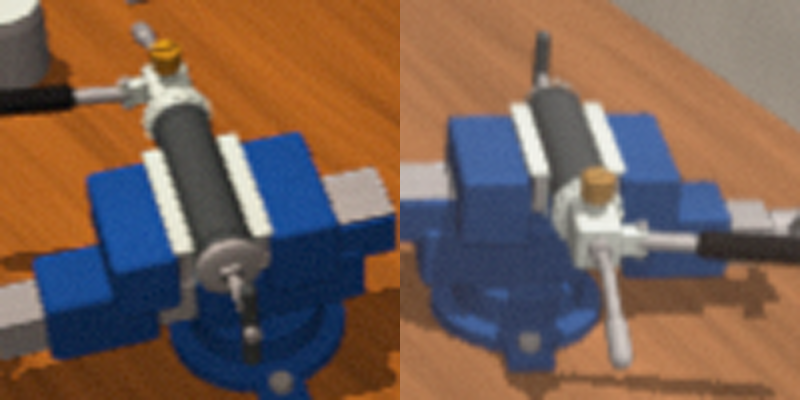

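```bash
python3 - <<'E'
from h import *
ps,pd=cams.camera_params('scene'),cams.camera_params('side')
B=tri([(ps,271.5,221.5),(pd,374.5,233.5)]);T=tri([(ps,289.5,280),(pd,360.8,199.5)])
C=tri([(ps,288,275.5),(pd,365,211)])
print(B,T); d=(T-B)[:2];print(np.hypot(*d),np.arctan2(d[1],d[0]))
ds,dd=np.load('pics/scene0.npz')['d'],np.load('pics/side0.npz')['d']
for p,dp,u,v in((ps,ds,271,221),(pd,dd,374,233),(ps,ds,288,277),(ps,ds,290,282),(ps,ds,292,297),(pd,dd,360,201),(pd,dd,361,208),(ps,ds,230,212),(pd,dd,427,321)): print(u,v,bp(p,u,v,dp[v,u]))
for X in (B,T): print(proj(ps,X),proj(pd,X))
E
```

```text
[ 547.01884041 -131.35515237  182.74198419] [639.76076263  85.48641449 172.02328182]
235.84174620938998 1.1666457199561986
271 221 [ 546.92657462 -128.89168667  186.22921438]
374 233 [ 546.13424861 -134.74908822  186.09675349]
288 277 [618.88935118  47.59816031 139.84558612]
290 282 [644.57017169  94.2084285  174.72781963]
292 297 [644.52276437  98.43624598 121.34852144]
360 201 [639.671426    89.50089089 165.15769888]
361 208 [642.02114088  84.62128043 142.5358966 ]
230 212 [ 551.04179913 -375.4664898    72.83641542]
427 321 [ 544.72564473 -388.06953209   73.03387693]
(np.float64(270.57782490425586), np.float64(221.5317374452991)) (np.float64(373.50092980244585), np.float64(233.46537469927236))
(np.float64(289.5368479989274), np.float64(279.99673929624726)) (np.float64(360.8306973715626), np.float64(199.50217432631618))
```

Triangulated: bleed top ≈ (547,-131,183) and T-bar ≈ (640,88), with gun y at about 67°. I'll move above the cap for a wrist view.

Emit:
{"api": "drive_tool", "payload": {"deltas": [[-2.31,-2.19,-0.2,0],[-2.31,-2.19,-0.2,0],[-2.31,-2.19,-0.2,0],[-2.31,-2.19,-0.2,0],[-2.31,-2.19,-0.2,0],[-2.31,-2.19,-0.2,0],[-2.31,-2.19,-0.2,0],[-2.31,-2.19,-0.2,0],[-2.31,-2.19,-0.2,0],[-2.31,-2.19,-0.2,0],[-2.31,-2.19,-0.2,0],[-2.31,-2.19,-0.2,0]]}}

```text
clock: 1.1
eef_pos: [399.3, 219.0, 272.3]
tcp_rot: [-3.141, -0.0, 2.729]
contact_force: [0.5, 0.2, -0.2]
opening: 1.003
```

Emit:
{"api": "drive_tool", "payload": {"deltas": [[-2.31,-2.19,-0.2,0],[-2.31,-2.19,-0.2,0],[-2.31,-2.19,-0.2,0],[-2.31,-2.19,-0.2,0],[-2.31,-2.19,-0.2,0],[-2.31,-2.19,-0.2,0],[-2.31,-2.19,-0.2,0],[-2.31,-2.19,-0.2,0],[-2.31,-2.19,-0.2,0],[-2.31,-2.19,-0.2,0],[-2.31,-2.19,-0.2,0],[0,0,0,0]]}}

```text
clock: 2.1
eef_pos: [537.2, -106.4, 294.4]
tcp_rot: [-3.14, 0.002, 2.726]
contact_force: [-0.0, 0.7, -0.6]
opening: 1.0
```

```bash
cat >> h.py <<'E'
def wshot(n):
    s=r.sense();p=cams.camera_params('wrist');im,d=cams.grab_frame('wrist')
    cv2.imwrite(f'pics/{n}.png',im[:,:,::-1]);np.savez(f'pics/{n}.npz',im=im,d=d,**{k:p[k] for k in p})
    print(round(s['clock'],2),np.round(s['eef_pos'],1),np.round(s['tcp_rot'],3),np.round(s['qpos'],2),np.round(s['contact_force'],1),s['opening'])
    return im,d,p
def go(X,yaw=None):
    s=r.sense();y=s['tcp_rot'][2];D=np.array(X)-s['eef_pos'];c,q=np.cos(y),np.sin(y)
    print('now',np.round(s['eef_pos'],1),round(y,3),'cm',np.round([(c*D[0]+q*D[1])/10,(q*D[0]-c*D[1])/10,-D[2]/10],2),'roll',None if yaw is None else round(y-yaw,3))
E
python3 -c "
from h import *
im,d,p=wshot('w1');print(-np.array(p['R']).T@p['t'])
for X in([547,-131,183],[642,90,173]):print(proj(p,np.array(X)))"
```

```text
2.1 [ 537.2 -106.4  294.4] [-3.140e+00  2.000e-03  2.726e+00] [-0.2   0.19  1.75 -0.    1.2  -1.35] [-0.   0.7 -0.6] 0.9995942047982965
[462.5720088  -74.63419927 419.52577021]
(np.float64(295.27164271373096), np.float64(267.709050953417))
(np.float64(626.3791498471235), np.float64(259.71015625769996))
```

View pics/w1.png

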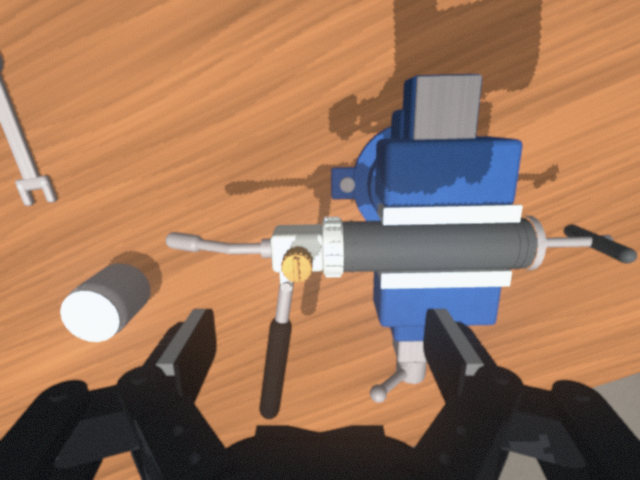

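The wrist view shows the cap centre near (297,266) and the T-bar's top end near (627,254), both close to prediction. The spanner and tin are clear of the tool. Next I'll refine the positions.

```bash
python3 - <<'E'
from h import *
f=np.load('pics/w1.npz');p={k:f[k] for k in('fx','fy','cx','cy','R','t')};im,d=f['im'],f['d']
ps,pd=cams.camera_params('scene'),cams.camera_params('side')
B=tri([(p,297,265),(ps,271.5,221.5),(pd,374.5,233.5)]);T=tri([(p,627,255),(ps,289.5,280),(pd,360.8,199.5)])
print(B,T)
# gold pixels -> top plane points
hsv=cv2.cvtColor(im,cv2.COLOR_RGB2HSV)
m=(hsv[...,0]>15)&(hsv[...,0]<28)&(hsv[...,1]>120);m[:, :275]=0;m[:,320:]=0;m[:240]=0;m[290:]=0
v,u=np.nonzero(m);P=np.array([bp(p,a,b,d[b,a]) for a,b in zip(u,v)])
print(len(P),np.percentile(P[:,2],[5,30,50,70,95]));top=P[(P[:,2]>176)&(P[:,2]<192)]
print((top[:,:2].min(0)+top[:,:2].max(0))/2,top.mean(0),cv2.minEnclosingCircle(top[:,:2].astype(np.float32)))
# barrel axis from height map: points z>147 inside barrel area
vv,uu=np.mgrid[215:280,345:515];Q=np.array([bp(p,a,b,d[b,a]) for a,b in zip(uu.ravel(),vv.ravel())])
Q=Q[(Q[:,2]>152)&(Q[:,2]<165)];vx,vy,x0,y0=cv2.fitLine(Q[:,:2].astype(np.float32),2,0,.01,.01).ravel()
print('axis',np.arctan2(vy,vx),x0,y0,Q[:,2].max(),np.percentile(Q[:,2],98))
a=np.arctan2(vy,vx);n=np.array([-np.sin(a),np.cos(a)]);
print('offs of cap, T from axis',n@(B[:2]-[x0,y0]),n@(T[:2]-[x0,y0]))
# T bar
vv,uu=np.mgrid[225:265,560:640];Q=np.array([bp(p,a,b,d[b,a]) for a,b in zip(uu.ravel(),vv.ravel())])
q=Q[Q[:,2]>160];print('Tbar',len(q),q.mean(0),q[:,2].max())
tp=q[q[:,2]>170];print(tp.mean(0) if len(tp) else 0)
E
```

```text
[ 546.86639244 -130.40140324  182.38799438] [639.74596542  88.03216089 172.72138168]
545 [179.85146883 181.3380596  181.82513224 182.59479601 185.66870289]
[ 548.00127584 -129.83160086] [ 547.82052688 -128.88239403  182.2950009 ] ((547.9916381835938, -130.82974243164062), 11.600543022155762)
axis 1.1732948 585.6511 -36.64756 159.83828191437306 158.45146489411619
offs of cap, T from axis -0.5328800672969423 -1.6116184445949635
Tbar 403 [633.35377735  85.71217771 177.06698167] 419.5257702108763
[628.86433149  81.3659105  188.19053956]
```

Emit:
{"api": "drive_tool", "payload": {"deltas": [[-0.96,-0.9,0,0],[-0.96,-0.9,0,0],[0,0,0,0.12],[0,0,0,0.12],[0,0,0,0.12],[0,0,0,0.12],[0,0,0,0.12],[0,0,0,0.12],[0,0,0,0.12],[0,0,0,0.12],[0,0,0,0.12],[0,0,0,0.12]], "jaw": 0.4}}

```text
clock: 3.15
eef_pos: [545.8, -126.1, 294.2]
tcp_rot: [-3.141, 0.0, 1.524]
contact_force: [-0.2, 0.8, 0.4]
opening: 0.602
```

Emit:
{"api": "drive_tool", "payload": {"deltas": [[0,0,1.5,0.12],[0,0,1.5,0.12],[0,0,1.5,0.12],[0,0,1.0,0],[0,0,0,0],[0,0,0,0]]}}

```text
clock: 3.65
eef_pos: [545.6, -126.1, 239.1]
tcp_rot: [-3.141, 0.0, 1.173]
contact_force: [0.2, 0.0, 0.6]
opening: 0.602
```

```bash
python3 -c "
from h import *
im,d,p=wshot('w2');go([547.5,-130.5,183],1.17)
for X in([547.5,-130.5,182],[641,92,174]):print(proj(p,np.array(X)))"
```

```text
3.65 [ 545.6 -126.1  239.1] [-3.141  0.     1.173] [-0.23  0.26  1.78 -0.    1.1   0.17] [0.2 0.  0.6] 0.6023312278149889
now [ 546.  -126.2  239.8] 1.172 cm [-0.34  0.3   5.68] roll 0.002
(np.float64(325.7734190587051), np.float64(278.0548090265623))
(np.float64(329.22574215911385), np.float64(-344.9639892875525))
```

View pics/w2.png

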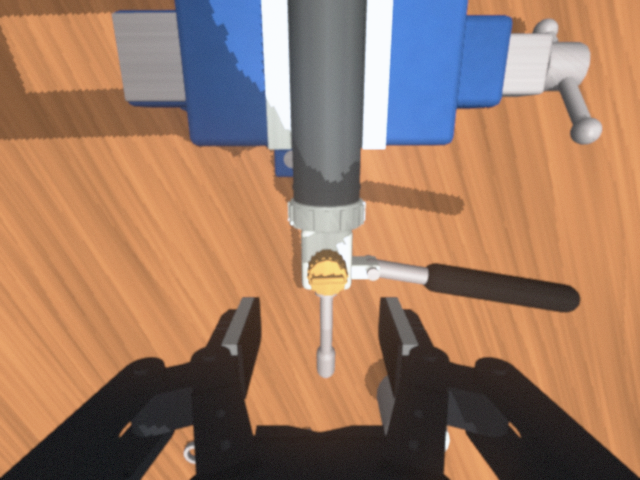

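The cap sits at (327,278), within about 1 px of the prediction, and its rib lies across the gun. I'll descend and grip.

Emit:
{"api": "drive_tool", "payload": {"deltas": [[-0.34,0.33,1.0,0],[0,0,1.5,0],[0,0,1.5,0],[0,0,1.0,0],[0,0,0.7,0],[0,0,0,0],[0,0,0,0]]}}

```text
clock: 4.28
eef_pos: [547.5, -130.8, 182.3]
tcp_rot: [-3.141, 0.0, 1.169]
contact_force: [-0.5, 0.1, 0.3]
opening: 0.601
```

Emit:
{"api": "drive_tool", "payload": {"deltas": [[0,0,0,0],[0,0,0,0],[0,0,0,0],[0,0,0,0],[0,0,0,0],[0,0,0,0],[0,0,0,0]], "jaw": 1, "force": 35}}

```text
clock: 4.87
eef_pos: [548.2, -130.9, 183.2]
tcp_rot: [3.14, -0.0, 1.169]
contact_force: [0.5, -0.1, 5.7]
opening: 0.24
```

Emit:
{"api": "drive_tool", "payload": {"deltas": [[0,0,0,-0.11],[0,0,0,-0.11],[0,0,0,-0.11],[0,0,0,-0.11],[0,0,0,-0.11],[0,0,0,-0.11],[0,0,0,-0.11]]}}

```text
clock: 5.45
eef_pos: [549.1, -130.9, 183.3]
tcp_rot: [3.138, 0.002, 1.944]
contact_force: [4.7, -0.5, 3.0]
opening: 0.238
```

Emit:
{"api": "drive_tool", "payload": {"deltas": [[0,0,0,-0.11],[0,0,0,-0.11],[0,0,0,-0.11],[0,0,0,-0.11],[0,0,0,-0.11],[0,0,0,-0.11],[0,0,0,-0.11],[0,0,0,-0.05],[0,0,0,0]]}}

```text
clock: 6.2
eef_pos: [549.7, -130.3, 183.3]
tcp_rot: [3.139, 0.005, 2.762]
contact_force: [7.4, 3.2, 1.3]
opening: 0.24
```

Turned 1.59 rad. Now release, lift, and look at the rib.

Emit:
{"api": "drive_tool", "payload": {"deltas": [[0,0,0,0],[0,0,0,0],[0,0,0,0],[0,0,0,0],[0,0,-1.0,0],[0,0,-2.0,0],[0,0,-2.0,0],[0,0,-2.0,0],[0,0,-2.0,0],[0,0,0,0],[0,0,0,0]], "jaw": 0.35}}

```text
clock: 7.12
eef_pos: [548.0, -130.8, 274.0]
tcp_rot: [3.141, 0.003, 2.759]
contact_force: [0.2, -0.1, -0.4]
opening: 0.65
```

```bash
python3 -c "
from h import *
im,d,p=wshot('w3')
u,v=map(int,proj(p,np.array([548,-130.5,182])));print(u,v,proj(p,np.array([641,92,174])))
f=np.load('pics/w2.npz');a=f['im'][248:308,297:357];b=im[v-30:v+30,u-30:u+30]
c=np.hstack([cv2.resize(x,(300,300),interpolation=2) for x in(a,b)])
cv2.imwrite('pics/c3.png',np.vstack([c,im[150:350,40:640]])[:,:,::-1])"
```

```text
7.12 [ 548.  -130.8  274. ] [3.141e+00 3.000e-03 2.759e+00] [-0.24  0.23  1.74 -0.    1.17 -1.42] [ 0.2 -0.1 -0.4] 0.6501926270310154
321 252 (np.float64(686.5792890075722), np.float64(252.23818521688486))
```

View pics/c3.png

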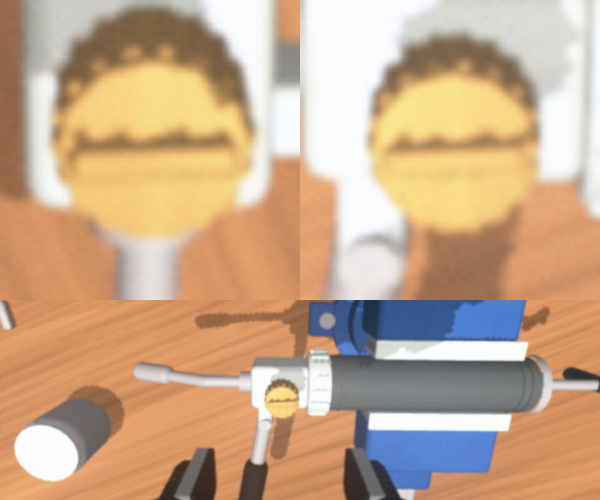

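The rib has turned with the tool: it is horizontal in both wrist views while the camera yaw changed by 1.59, so the quarter turn is done. Next I'll move over the T-handle.

```bash
python3 -c "
from h import *
go([641,91.5,260],2.744)"
```

```text
now [ 547.3 -130.7  272.7] 2.759 cm [-0.39 24.11  1.27] roll 0.015
```

Emit:
{"api": "drive_tool", "payload": {"deltas": [[0,2.6,0,0],[0,2.6,0,0],[0,2.6,0,0],[0,2.6,0,0],[0,2.6,0,0],[0,2.6,0,0],[0,2.6,0,0],[-0.2,2.6,0,0],[-0.2,2.6,0.6,0],[0,0.7,0.6,0.015],[0,0,0,0],[0,0,0,0]]}}

```text
clock: 8.17
eef_pos: [640.1, 91.1, 258.7]
tcp_rot: [-3.14, -0.003, 2.745]
contact_force: [0.3, -0.9, 0.6]
opening: 0.649
```

```bash
python3 -c "
from h import *
im,d,p=wshot('w4')
for X in([641,91.5,175],[641,91.5,137],[622,48,137]):print(proj(p,np.array(X)))"
```

```text
8.17 [640.1  91.1 258.7] [-3.140e+00 -3.000e-03  2.745e+00] [ 0.14  0.38  1.57 -0.    1.19 -1.03] [ 0.3 -0.9  0.6] 0.6492845569398025
(np.float64(323.0667933265728), np.float64(258.5517736900578))
(np.float64(322.70396431697975), np.float64(239.34791576133344))
(np.float64(256.4747428997389), np.float64(238.3638891882427))
```

View pics/w4.png

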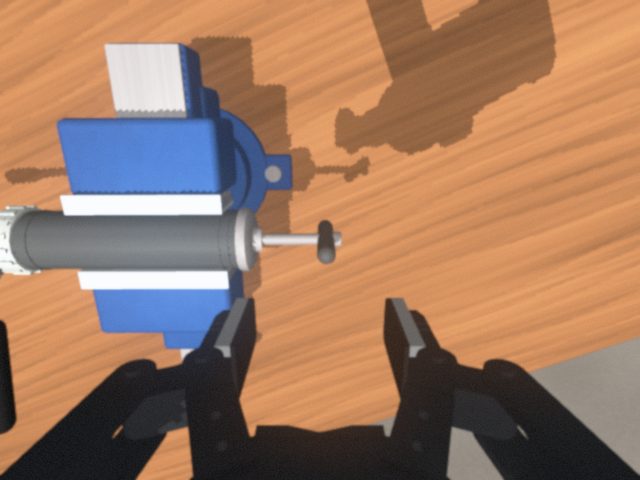

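The T-bar's top centre is at (326,257), about 3 px further along the barrel than predicted, so it is at (641.7, 93). The rod lies on v≈239.5, level with the tool x axis.

```bash
python3 -c "
from h import *
go([641.7,93.1,166],2.744)"
```

```text
now [640.3  90.6 259.4] 2.744 cm [-0.03  0.29  9.34] roll -0.0
```

Emit:
{"api": "drive_tool", "payload": {"deltas": [[-0.03,0.29,0,0],[0,0,0,0],[0,0,2.0,0],[0,0,2.0,0],[0,0,2.0,0],[0,0,1.5,0],[0,0,1.1,0],[0,0,0.7,0],[0,0,0,0],[0,0,0,0]], "jaw": 0.55}}

```text
clock: 9.05
eef_pos: [642.8, 93.8, 167.7]
tcp_rot: [3.141, 0.0, 2.743]
contact_force: [0.3, 0.2, 0.7]
opening: 0.446
```

Emit:
{"api": "drive_tool", "payload": {"deltas": [[0,0,0,0],[0,0,0,0],[0,0,0,0],[0,0,0,0],[0,0,0,0],[0,0,0,0]], "jaw": 1, "force": 60}}

```text
clock: 9.55
eef_pos: [643.2, 94.1, 168.5]
tcp_rot: [3.141, 0.002, 2.744]
contact_force: [-1.5, -0.6, 6.4]
opening: 0.113
```

Gripped. Now a smooth pull along tool y.

Emit:
{"api": "drive_tool", "payload": {"deltas": [[0,0.3,0,0],[0,0.6,0,0],[0,0.8,0,0],[0,0.8,0,0],[0,0.8,0,0],[0,0.8,0,0],[0,0.8,0,0],[0,0.6,0,0],[0,0.3,0,0],[0,0.2,0,0],[0,0,0,0]]}}

```text
clock: 10.47
eef_pos: [665.6, 148.0, 168.5]
tcp_rot: [-3.139, 0.0, 2.744]
contact_force: [-4.1, -7.5, 11.0]
opening: 0.115
```

Emit:
{"api": "drive_tool", "payload": {"deltas": [[0,0.3,0,0],[0,0.6,0,0],[0,0.8,0,0],[0,0.8,0,0],[0,0.8,0,0],[0,0.6,0,0],[0,0.3,0,0],[0,0.2,0,0],[0,0,0,0],[0,0,0,0]]}}

```text
clock: 11.3
eef_pos: [682.1, 187.9, 168.5]
tcp_rot: [-3.138, -0.0, 2.744]
contact_force: [-5.1, -9.1, 10.7]
opening: 0.114
```

```bash
python3 -c "
from h import *
im,d,p=wshot('w5')
e=np.array([.388,.922]);s=r.sense();print('pulled',e@(s['eef_pos'][:2]-np.array([643.2,94.1])), e@(s['eef_pos'][:2]-np.array([641.7,93.1])))
c=np.array([547.6,-130.6]);
for y in(198,201,204,243,349,353):print(y,proj(p,np.r_[c+e*y,137]))
cv2.imwrite('pics/c5.png',cv2.resize(im[140:340,40:440],(800,400),interpolation=2)[:,:,::-1])"
```

```text
11.3 [682.1 187.9 168.5] [-3.138 -0.     2.744] [ 0.27  0.55  1.5  -0.    1.09 -0.9 ] [-5.1 -9.1 10.7] 0.11356109012381917
pulled 101.52680654881001 103.03080654881002
198 (np.float64(15.352434396036472), np.float64(294.84315721066105))
201 (np.float64(21.56991040297089), np.float64(294.858893884674))
204 (np.float64(27.78820040769807), np.float64(294.8746326189475))
243 (np.float64(108.70011706380498), np.float64(295.07942383241857))
349 (np.float64(329.3125579100504), np.float64(295.63780251549645))
353 (np.float64(337.65760265748696), np.float64(295.658924148884))
```

View pics/c5.png

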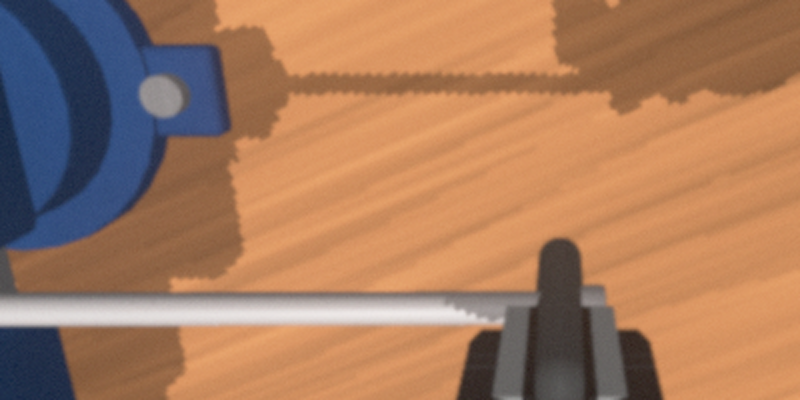

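The rod is out about 102 mm, the grip is centred on the bar, and the groove isn't visible yet. I'll pull a bit more, then look at the end cap.

Emit:
{"api": "drive_tool", "payload": {"deltas": [[0,0.2,0,0],[0,0.2,0,0],[0,0.2,0,0],[0,0.1,0,0],[0,0,0,0],[0,0,0,0]]}}

```text
clock: 11.85
eef_pos: [684.7, 194.2, 168.5]
tcp_rot: [-3.138, -0.0, 2.744]
contact_force: [-7.1, -10.1, 10.5]
opening: 0.114
```

```bash
python3 -c "
from h import *
im,d,p=wshot('w6')
e=np.array([.388,.922]);s=r.sense();print('pulled',e@(s['eef_pos'][:2]-np.array([643.2,94.1])))
c=np.array([547.6,-130.6]);
sc,ds=cams.grab_frame('scene');ps=cams.camera_params('scene')
sd,dd=cams.grab_frame('side');pd=cams.camera_params('side')
np.savez('pics/six.npz',sc=sc,ds=ds,sd=sd,dd=dd)
for y in(190,198,204,243,349,353):print(y,proj(p,np.r_[c+e*y,137]),proj(ps,np.r_[c+e*y,137]),proj(pd,np.r_[c+e*y,137]))
W=cv2.resize(im[240:340,0:133],(400,300),interpolation=2)
S=cv2.resize(sc[255:315,265:345],(400,300),interpolation=2)
D=cv2.resize(sd[175:235,330:410],(400,300),interpolation=2)
cv2.imwrite('pics/c6.png',np.vstack([np.hstack([W,S]),np.hstack([D,D*0])])[:,:,::-1])"
```

```text
11.85 [684.7 194.2 168.5] [-3.138 -0.     2.744] [ 0.28  0.56  1.49 -0.    1.09 -0.9 ] [ -7.1 -10.1  10.5] 0.11403475554769324
pulled 108.39222327518448
190 (np.float64(-15.146918534742326), np.float64(294.85315914983084)) (np.float64(286.6654180640389), np.float64(277.5397741826261)) (np.float64(361.90253404535486), np.float64(216.1288042662229))
198 (np.float64(1.4153611121024596), np.float64(294.894023373432)) (np.float64(287.3601227639456), np.float64(279.58027320753166)) (np.float64(361.5151041172434), np.float64(214.9411553112217))
204 (np.float64(13.84112023067621), np.float64(294.92468153220415)) (np.float64(287.8850273776971), np.float64(281.1220323933732)) (np.float64(361.2268336997562), np.float64(214.05747535971298))
243 (np.float64(94.69326219603664), np.float64(295.1241685640838)) (np.float64(291.3802189205227), np.float64(291.3881712808052)) (np.float64(359.3997605988018), np.float64(208.456665247709))
349 (np.float64(315.1897110343889), np.float64(295.66820093044515)) (np.float64(301.67303059966616), np.float64(321.6204011730891)) (np.float64(354.8104387793421), np.float64(194.3883063844303))
353 (np.float64(323.53171812636737), np.float64(295.68878322046555)) (np.float64(302.0860937646009), np.float64(322.8336576623384)) (np.float64(354.6471986773069), np.float64(193.88790122073675))
```

View pics/c6.png

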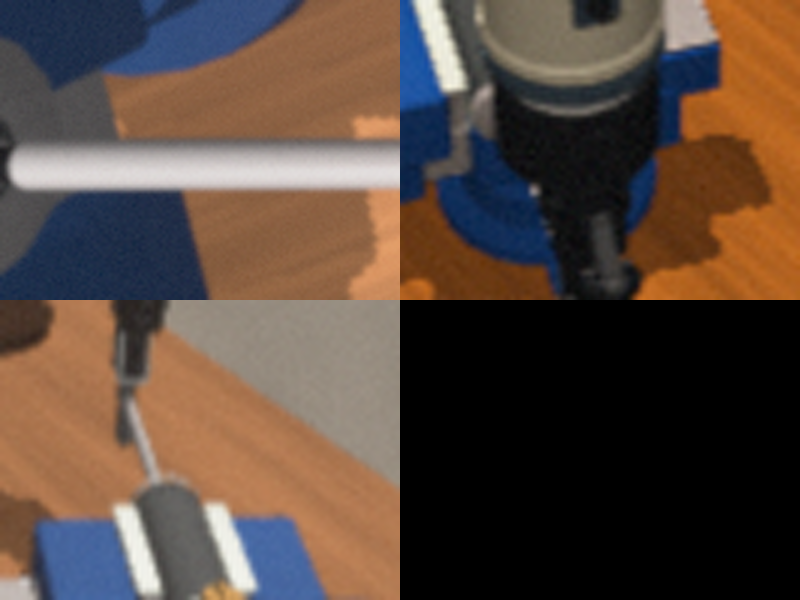

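Top left (wrist view): the bright rod ends at u≈3 and the dark groove starts there, so the groove is partly out. The gripper hides the cap in the scene view. I'll compare the boss face in w4 with the groove edge in w5 and w6 at higher zoom.

```bash
python3 - <<'E'
from h import *
L=[]
for n,(u0,v0) in dict(w4=(225,215),w5=(0,270),w6=(0,270)).items():
    f=np.load(f'pics/{n}.npz');im,d=f['im'],f['d'];p={k:f[k] for k in('fx','fy','cx','cy','R','t')}
    C=cv2.resize(im[v0:v0+50,u0:u0+50],(400,400),interpolation=cv2.INTER_NEAREST)
    for k in range(0,50,10): cv2.putText(C,str(u0+k),(k*8,395),0,.35,(255,0,0),1);cv2.line(C,(k*8,0),(k*8,8),(255,0,0),1);cv2.putText(C,str(v0+k),(370,k*8+5),0,.35,(255,0,0),1)
    L.append(C[:400,:400])
    e=np.array([.388,.922]);c=np.array([547.6,-130.6])
    v=239 if n=='w4' else 293
    for u in (range(245,275,2) if n=='w4' else range(0,30,2)):
        X=bp(p,u,v,d[v,u]);print(n,u,round(e@(X[:2]-c),1),round(X[2],1),end=' | ')
    print()
cv2.imwrite('pics/c7.png',np.vstack([np.hstack(L[:2]),np.hstack([L[2],L[2]*0])])[:600,:,::-1])
q=[]
for i in range(3): cams.grab_frame('wrist');q.append(r.sense()['eef_pos'])
print(np.round(q,1))
E
```

```text
w4 245 189.7 157.3 | w4 247 190.6 155.5 | w4 249 191.7 154.1 | w4 251 191.8 148.1 | w4 253 192.6 145.3 | w4 255 193.8 143.9 | w4 257 195.4 145.1 | w4 259 196.8 145.5 | w4 261 197.4 140.9 | w4 263 198.8 140.6 | w4 265 200.4 141.6 | w4 267 201.5 139.9 | w4 269 203.0 140.2 | w4 271 204.4 140.4 | w4 273 205.8 140.1 | 
w5 0 193.1 139.1 | w5 2 192.9 138.0 | w5 4 196.4 140.6 | w5 6 197.1 140.3 | w5 8 198.2 140.5 | w5 10 199.5 140.8 | w5 12 199.6 140.0 | w5 14 200.4 139.8 | w5 16 202.5 141.0 | w5 18 202.2 139.7 | w5 20 203.7 140.3 | w5 22 204.5 140.2 | w5 24 205.5 140.2 | w5 26 206.1 139.9 | w5 28 208.0 140.9 | 
w6 0 199.0 138.3 | w6 2 199.9 138.2 | w6 4 203.1 140.6 | w6 6 203.3 139.7 | w6 8 204.7 140.2 | w6 10 205.8 140.4 | w6 12 207.7 141.4 | w6 14 208.3 141.1 | w6 16 207.8 139.5 | w6 18 208.8 139.6 | w6 20 210.4 140.3 | w6 22 212.3 141.3 | w6 24 211.4 139.3 | w6 26 212.6 139.6 | w6 28 214.0 140.1 | 
[[684.7 194.1 168.5]
 [684.7 194.1 168.5]
 [684.7 194.2 168.5]]
```

View pics/c7.png

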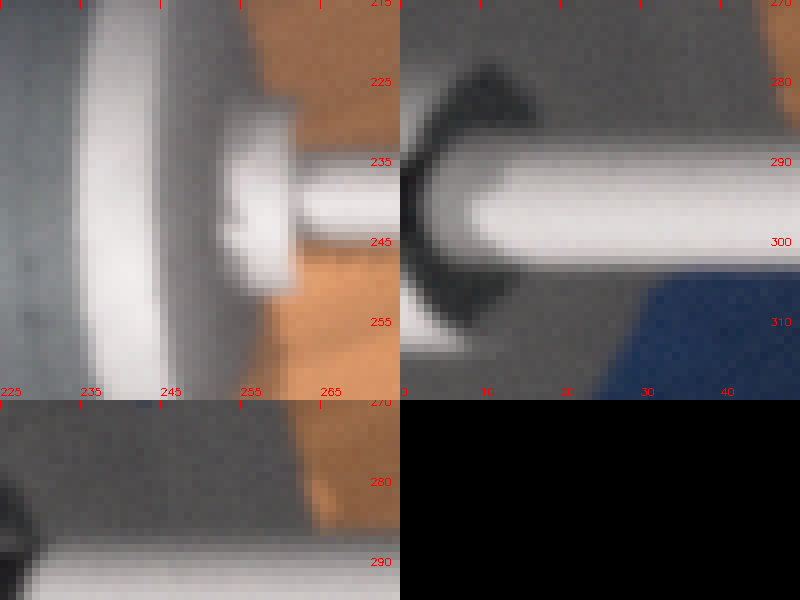

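The groove's outer edge is at u≈3 in w6. In w5 the boss face, with its dark crescent, is visible at the image edge. I'll check for a world offset between views using the cap's face plane in each one.

```bash
python3 - <<'E'
from h import *
e=np.array([.388,.922]);n=np.array([-.922,.388]);c=np.array([547.6,-130.6])
for w in('w4','w5','w6'):
    f=np.load(f'pics/{w}.npz');d=f['d'];p={k:f[k] for k in('fx','fy','cx','cy','R','t')}
    pts=[]
    for v in range(200,340):
        for u in range(0,290):
            if d[v,u]>0:
                X=bp(p,u,v,d[v,u]);pts.append([e@(X[:2]-c),n@(X[:2]-c),X[2],u,v])
    P=np.array(pts);P=P[(P[:,0]>185)&(P[:,0]<202)&(abs(P[:,1])<24)&(P[:,2]>112)&(P[:,2]<162)]
    R=np.hypot(P[:,1],P[:,2]-137)
    for a,b in((4.8,6),(6,8.5),(10,13),(13,16),(16,21)):
        q=P[(R>a)&(R<b)]
        if len(q): print(w,(a,b),len(q),np.percentile(q[:,0],[10,25,50,75,90]).round(1),'u',q[:,3].min(),q[:,3].max(),'z',q[:,2].mean().round(0))
    g=P[(R>10)];print(w,'all y hist',np.histogram(g[:,0],bins=np.arange(185,203))[0])
E
```

```text
w4 (4.8, 6) 6 [197.4 197.7 198.3 199.9 201.1] u 261.0 267.0 z 141.0
w4 (6, 8.5) 71 [192.  193.1 194.5 196.  196.7] u 252.0 261.0 z 144.0
w4 (10, 13) 59 [191.8 191.8 191.9 192.1 192.3] u 251.0 260.0 z 142.0
w4 (13, 16) 76 [191.7 191.8 191.9 192.  192.1] u 249.0 257.0 z 141.0
w4 (16, 21) 344 [189.6 190.  190.7 191.4 191.9] u 240.0 257.0 z 149.0
w4 all y hist [101  90  94  96 151 125 212  55   0   1   2   1   1   0   0   0   0]
w5 (4.8, 6) 12 [197.7 197.8 199.4 201.  201.6] u 6.0 16.0 z 141.0
w5 (6, 8.5) 15 [193.  193.9 195.7 197.  197.4] u 0.0 16.0 z 141.0
w5 (10, 13) 312 [191.3 191.6 192.1 192.4 192.7] u 0.0 26.0 z 132.0
w5 (13, 16) 407 [191.3 191.6 192.  192.4 192.7] u 0.0 29.0 z 130.0
w5 (16, 21) 542 [190.  190.5 191.2 191.7 192.2] u 0.0 32.0 z 129.0
w5 all y hist [  0   0   0  38 141 206 538 438  29   0   0   0   1   0   0   0   0]
w6 (4.8, 6) 1 [195. 195. 195. 195. 195.] u 1.0 1.0 z 135.0
w6 (6, 8.5) 3 [192.9 192.9 193.  193.  193. ] u 1.0 3.0 z 132.0
w6 (10, 13) 155 [191.3 191.6 192.  192.3 192.7] u 0.0 11.0 z 128.0
w6 (13, 16) 233 [191.3 191.6 192.  192.3 192.6] u 0.0 16.0 z 127.0
w6 (16, 21) 332 [190.  190.5 191.2 191.8 192.2] u 0.0 20.0 z 124.0
w6 all y hist [  0   0   2  24  87 130 314 232  13   0   0   0   0   0   0   0   0]
```

```bash
python3 - <<'E'
from h import *
e=np.array([.388,.922]);n=np.array([-.922,.388]);c=np.array([547.6,-130.6])
for w,vs in(('w5',(276,279,282,285,288,291,294,297,300,303,306,309,312)),('w6',(279,282,285,288,291,294,297,300,303,306,309))):
    f=np.load(f'pics/{w}.npz');d=f['d'];p={k:f[k] for k in('fx','fy','cx','cy','R','t')};print(w,'cam y',e@((-p['R'].T@p['t'])[:2]-c))
    for v in vs:
        o=[]
        for u in (0,1,2,3,4,5,6,8,10,13,16,20):
            X=bp(p,u,v,d[v,u]);o.append(f"{e@(X[:2]-c):.0f},{X[2]:.0f},{f['im'][v,u].mean():.0f}")
        print(v,round(n@(X[:2]-c)),' '.join(o))
E
```

```text
w5 cam y 345.0800331005066
276 5 192,135,84 192,135,88 193,135,85 194,136,86 194,136,86 194,135,85 194,135,83 195,135,85 197,135,81 198,135,81 191,126,79 193,126,80
279 3 193,137,104 195,139,103 195,138,104 196,139,104 196,138,100 197,138,96 197,139,89 184,123,69 183,122,50 183,120,66 192,127,86 191,125,78
282 2 196,140,131 195,139,128 197,141,129 197,140,115 197,140,100 184,125,77 183,124,61 183,122,49 183,122,48 183,120,47 191,127,65 192,126,82
285 0 198,143,151 198,142,140 198,142,114 183,127,76 184,127,56 182,124,49 184,125,51 183,124,54 183,122,59 183,120,57 184,120,62 191,126,80
288 4 198,143,139 189,134,105 189,134,74 191,134,58 183,126,54 182,125,69 196,138,88 197,138,102 197,137,106 199,138,112 200,137,115 202,138,120
291 3 193,139,40 192,137,35 192,137,39 194,139,72 196,139,103 196,140,126 196,139,132 198,140,134 198,139,132 200,140,161 200,138,170 203,139,169
294 2 193,140,30 194,140,39 194,139,71 196,141,107 196,141,136 196,140,143 198,141,144 198,140,153 199,141,176 200,140,200 201,140,202 203,140,201
297 1 193,139,29 192,138,33 193,139,68 195,140,105 196,141,132 196,140
[... 1698 characters left out ...]
0 200,139,56 201,140,97 201,139,156 203,141,199 204,141,215 204,141,214 204,140,218 206,141,216 207,141,216 209,141,217 210,141,217
300 -1 198,138,51 199,139,49 199,139,54 200,138,98 200,138,151 203,141,185 203,140,202 204,141,210 205,141,211 352,294,210 207,140,212 210,141,209
303 -42 183,124,53 183,123,60 191,131,70 193,132,76 193,132,81 193,131,89 192,130,98 192,129,120 193,128,127 192,126,125 192,124,126 140,66,125
306 -45 192,133,72 192,133,79 192,132,80 192,132,80 192,131,80 192,130,80 191,129,81 192,129,78 191,127,78 191,125,80 191,123,77 140,67,75
309 -32 193,134,83 193,134,84 192,132,80 193,133,85 192,131,83 192,131,83 192,130,83 192,130,81 194,130,79 191,126,75 189,122,72 165,94,57
```

The boss is hollow and its rim face is at y=198 (cap-relative), consistent across views. The groove's outer edge is at about 202.2, so its inner edge is at about 196.2 and the rod is at about 108.3 mm, which agrees with the 108.4 mm tool travel. It needs about 3 mm more.

Emit:
{"api": "drive_tool", "payload": {"deltas": [[0,0.1,0,0],[0,0.1,0,0],[0,0.1,0,0],[0,0,0,0],[0,0,0,0],[0,0,0,0],[0,0,0,0]]}}

```text
clock: 12.73
eef_pos: [685.8, 196.8, 168.5]
tcp_rot: [-3.138, -0.0, 2.744]
contact_force: [-6.4, -10.5, 11.3]
opening: 0.113
```

```bash
python3 - <<'E'
from h import *
im,d,p=wshot('w8')
e=np.array([.388,.922]);c=np.array([547.6,-130.6]);s=r.sense();print('pulled',e@(s['eef_pos'][:2]-np.array([643.2,94.1])))
Y=[]
for v in (293,294,295,296,297):
    o=[]
    for u in range(0,9):
        X=bp(p,u,v,d[v,u]);o.append(f"{e@(X[:2]-c):.1f},{X[2]:.0f},{im[v,u].mean():.0f}")
    print(v,' '.join(o))
sd,dd=cams.grab_frame('side');sc,_=cams.grab_frame('scene')
cv2.imwrite('pics/c8.png',np.hstack([cv2.resize(sc[200:350,200:400],(400,300),interpolation=2),cv2.resize(sd[150:300,300:500],(400,300),interpolation=2)])[:,:,::-1])
E
```

```text
12.73 [685.8 196.8 168.5] [-3.138 -0.     2.744] [ 0.28  0.56  1.49 -0.    1.09 -0.89] [ -6.4 -10.5  11.3] 0.11251965326019708
pulled 111.31876568502678
293 203.5,140,30 202.8,139,44 203.3,139,76 204.0,139,129 204.4,139,170 205.9,140,188 205.6,139,190 207.1,140,189 206.4,139,191
294 202.5,139,43 203.8,140,47 204.2,140,90 205.4,141,143 205.3,140,185 205.9,140,196 205.4,139,199 206.7,140,200 207.0,140,198
295 202.8,140,45 203.7,140,59 204.3,140,102 206.0,141,158 205.6,140,194 206.5,141,203 206.2,140,206 207.9,141,205 207.9,141,205
296 203.1,140,44 202.8,139,57 204.1,140,104 206.0,142,160 205.4,140,197 206.4,141,208 206.3,140,208 207.6,141,212 207.1,140,209
297 203.1,140,43 203.1,140,55 204.7,141,100 205.6,141,155 205.1,140,198 207.4,142,210 206.3,140,215 206.8,141,216 206.8,140,214
```

View pics/c8.png

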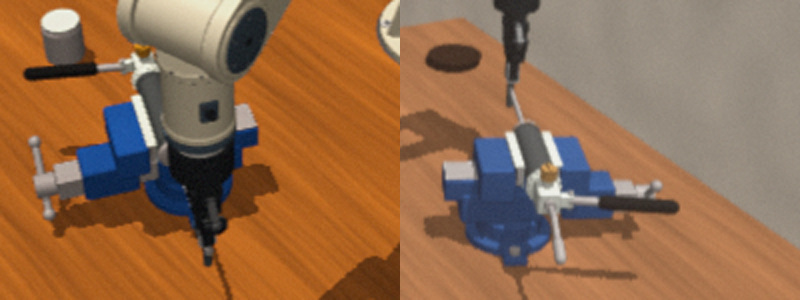

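Both views show the rod held out and everything else in place. The groove's outer edge is at about 204.8, so its inner edge is 0.8–1.3 mm outside the face (rod ≈ 111 mm). Handing in.

```bash
python3 -c "
from rig import job,r
print(job.sign_off(),r.sense()['clock'])"
```

```text
the job is handed in; nothing more can be done
the job is handed in; nothing more can be done
```

The job is handed in at about 13 s on the clock: the bleed cap is backed off a quarter turn, and the arm is holding the follower rod with its groove just out. `sign_off` reports no verdict.

- **Bleed cap:** I gripped it from above and turned it about 1.59 rad anticlockwise. The before and after wrist pictures show its rib turned with the tool, and the cap stayed put when released.
- **Follower rod:** I gripped the T-bar with one finger on each side along the rod and at 60 N, then pulled smoothly. The grip did not slip (opening steady at 0.113), and the spring load on the tool is about 12 N.
- **Groove position:** Tool travel gives 111.3 mm. The wrist camera's depth puts the groove's inner edge about 0.8 mm outside the end cap's face, so about 110.8 mm. The two agree within about 0.5 mm, but both could be off by about 1 mm.
- **Limits of the checks:** The gripper hid the end cap from the scene camera, and from the wrist only the groove's outer edge was in view. I inferred the inner edge from the stated 6 mm groove length.
- **Loose things:** I didn't touch the tin, spanner or cartridge. The last pictures show only the tin, which looks undisturbed. The largest tool force I read was about 17 N.

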